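# Unload a slide stage and re-zero it free of backlash

## Task

Unload the slide carrier from the stage: push it along its channel away from the robot until its end sticks out over the edge, lift it clear and lay it flat in the white tray without dropping it. Then, with the slanted knob, wind the stage back (anticlockwise, to the right) until its pointer is at least 4 mm past the index, and bring it up to the index by finishing clockwise, so that the two tips are in line within 2 mm and the slack is taken up. Leave the bottle, the jar and the slide box where they stand.

Things in the scene. Friction and masses are not known exactly. Their poses are not given: they have to be found in the camera images.
- carrier_center (a point): Slide carrier: flat steel plate 120 long (x) x 40 wide (y) x 8 thick (mm), about 100 g, two glass slides in its top; loose. Point at its centre, half-way up. Starts in the channel, flush with the rails: it cannot be gripped there. Slid 35 to 50 mm out over the channel's far end, it can be gripped from above by its long sides, 40 mm apart; over 60 mm out it tips off.
- stage_base: Fixed bench stage: white base plate 150 (x) x 330 (y) mm, top 30 mm above the counter. Origin on the counter under the middle of the carriage as it first stands; x away from the robot along the channel, y to the left along the carriage's travel.
- channel_floor (a point): Aluminium carriage on the stage, 130 (x) x 84 (y) mm, top 70 mm above the counter, moving only along y. A channel along x in its top, 42 wide, 8 deep, open at both ends (x = -65 and +65 mm), holds the carrier. Point: middle of the channel's floor, 62 mm above the counter; axes as stage_base.
- stage_pointer (a point): Tip of the dark steel V pointer on the left wing of the carriage, on its top, 46 mm above the counter; it points away from the robot and moves with the carriage. Axes as stage_base.
- index_mark (a point): Tip of the index, a small fixed steel block with a V facing the pointer, 22 wide, 14 high, on the base plate at the far left; point 46 mm above the counter, axes as stage_base. The pointer starts 4 to 11 mm to the left (+y) of it; the stage is set when both tips have the same y in that frame.
- knob_grip (a point): Black bar knob at the stage's right end, axis leaning 30 deg from vertical towards the robot (stage -x). Bar 48 (x) x 15 (y) mm, 34 high on a disc of radius 26; point on the axis, 12 mm below the bar's top; z outwards. Clockwise seen from outside (negative about z) drives the carriage left (+y), 6.37 mm per rad, 0.1 N m; stays where left. After a reversal it has 0.5 rad of slack.
- knob (a joint): The slack in the drive, rad: 0.5 when fully taken up clockwise (the knob drives the carriage left), 0 when taken up anticlockwise. It is anywhere between at the start.
- tray: Shallow white plastic tray, fixed, 190 (x) x 120 (y) x 20 high (mm), walls and floor 4 thick. Origin at the centre of its underside.
- reagent: Bystander: amber bottle, radius 26, height 110 mm, loose. Origin at its underside.
- jar: Bystander: clear jar, radius 28, height 60 mm, loose. Origin at its underside.
- slide_box: Bystander: grey slide box 90 x 100 x 35 mm, loose. Origin at its underside.
There are look-alikes about, which are no part of the job. What is meant by the part that bears carrier_center is not black, brown or green, and is the smaller of those in its own colour.

How it is judged:
On the way, in this order (a step that is already met when the one before it is completed fails the run):
1. the carrier lies flat in the tray, released (x of carrier_center in the frame of tray between -0.05 and 0.05 m and y of carrier_center in the frame of tray between -0.05 and 0.05 m and z of carrier_center in the frame of tray between 0.004 and 0.012 m and angle between carrier_center's own z axis and vertical below 0.08 rad and contact force between carrier and the fingers below 0.1 N and linear speed of carrier below 0.02 m/s), for 0.2 s.
2. the stage is wound back past the index, its pointer more than 3 mm to the right of it (y of stage_pointer in the frame of index_mark below -0.003 m), for 0.1 s.
3. the pointer is in line with the index, with the slack taken up clockwise (y of stage_pointer in the frame of index_mark between -0.002 and 0.002 m and value of joint knob above 0.38 rad), for 0.2 s.
At the end, for the whole second after the job is handed in: The carrier lies flat (within 0.08 rad) and released on the tray's floor, the pointer is within 2 mm of the index sideways, the drive's slack is taken up clockwise (slack over 0.38 of 0.5 rad), and all is at rest (all of step 1 and all of step 3 and velocity of joint knob between -0.05 and 0.05 rad/s); the robot touches nothing.
It fails at once if the bottle is moved more than 20 mm (distance of reagent from where it was at the start of the episode above 0.02 m).
It fails at once if the jar is moved more than 20 mm (distance of jar from where it was at the start of the episode above 0.02 m).
It fails at once if the slide box is moved more than 20 mm (distance of slide_box from where it was at the start of the episode above 0.02 m).
It fails at once if the carrier is dropped (falls free, faster than 0.7 m/s) (linear speed of carrier above 0.7 m/s and contact force between carrier and the fingers below 0.1 N).
It also fails if it takes over 67 s, if anything falls off the work surface, if the arm or the gripper's body presses on something with over 40 N, if the wrist force passes 120 N, or if a joint passes its speed limit or range.

## Robot

A 6-joint arm with a two-finger parallel gripper is mounted at the origin on the work surface. World frame = base frame: x ahead of the robot, y to its left, z up, the work surface at z = 0. Lengths are in m, angles in rad, forces in N, time in s.
With the tool pointing down it reaches from about 0.4 to 0.825 m from the base axis. Payload 7 kg.
Tool frame: the origin (TCP) lies midway between the tips of the shut fingers; the grasp point (between the pads) lies arm.hold_point_z behind it (arm.hold_point_z is the distance from the TCP to the grasp point, in m); z points along the fingers, y is the line along which they close (so a half turn about z gives the same grasp; the last joint's range is limited). The gripper opens to 88 mm and grips with 3 to 60 N. Pads are 19 mm wide; open, the fingers measure 130 mm over their backs; the gripper's body (78 mm by 193 mm) begins 47 mm behind the grasp point.
Start: joints at [-0.825, 0.359, 0.012, 0, -1.224, -0.288], TCP at [0.298, -0.605, 0.227] pointing down, gripper open.
Joint ranges: [-3.07, 3.07], [-1.43, 2.12], [-1.02, 1.25], [-3.03, 1.67], [-3.05, -0], [-3.03, 3.03]. Speed limits (rad/s): [2.39, 2.39, 3.01, 3.14, 3.14, 3.14].

## Interface

Orientations are given as [roll, pitch, yaw] about the fixed x, y, z axes, in that order (R = Rz(yaw) Ry(pitch) Rx(roll)).
In Python, from station import arm gives the robot as it stands.
- The arm moves only by the shell command python3 -m crank 'ROWS' [OPENING] [FORCE]. ROWS is JSON, a list that holds one entry, the list of rows, each a list of 4 numbers: the shift along the tool's x, y, z in units of 25 mm (1.0 is 25 mm), then the turn about the tool's z in units of 5 degrees (1.0 is 5 degrees). A call has 1 to 12 rows; each row is the pose to reach, as a shift and turn from the pose commanded when the call began, along the tool's axes at that moment; what a row does not reach only later rows make up. A row lasts 1/8 s, in which the tool goes at most 62.5 mm and 10.7 degrees, less where a joint would pass 70% of its speed; a pose out of reach is approached as far as the arm can. A call with a gripper value outside its range is refused whole. OPENING is the closure, from 0 (fully open) to 1 (shut), set as the call begins (- or left out, the last holds). The fingers move at their own pace and stop on an object; FORCE is the grip in N (left out, the last holds). Time passes only in rows, so rows that repeat a pose let the fingers close. It gives the time, the measured TCP pose, the force, the opening and the grip force at its end, in the units of the state.
- arm.get_state(): the state, without advancing time (a new reading comes with each control period).
- arm.grab_frame(name): name is "scene" or "top" or "wrist"; returns (picture, depth): 400x640x3 uint8, red, green, blue; 400x640 float32, m along the optical axis (not along the pixel's ray), 0 where there is no reading.
- arm.get_calibration(name): a dict with "mtx" (3x3 intrinsics, pixels), "R" (3x3) and "t" (3): a world point X has camera coordinates R X + t; the wrist camera has in their place "mount" (4x4, takes a point from camera to tool coordinates, whose origin is the TCP and whose axes are the flange's). Camera axes: x right, y down, z forward; pixel columns grow to the right and rows downward; lengths in m; the calibration is good to about 2 mm. A picture is of the moment at which its call begins: read the wrist's pose just before it. get_calibration takes no time and is no camera call.
- arm.job_done(): hands the job in; it is judged then, once.
Trained networks look in the newest picture that a camera, given by its name, has taken for a name from the list of things; names that differ only in an ending like _2 or _b are one class to them, and where a whole thing is asked for, a point or a joint stands for the part that bears it (a point fixed in the world has none). Each returns a list of dicts, best first, with "score" (0 to 1); they miss things now and then, are a little off and sometimes report something else, mostly with a low value. They report only what shows in the picture. A call takes as long as a camera call. They do not tell look-alikes from the thing itself.
- arm.recognise(thing, camera): "extent" ([left, top, width, height] in pixels, round what is visible of it).
- arm.trace(thing, camera): "mask" (400x640 bool, what is visible of it) and "extent" ([left, top, width, height] in pixels, round what is visible of it).
The state is a dict: "t": time; "q": joint angles; "qd": joint speeds; "joint_efforts": joint torques, N m; "eef_pos": TCP position; "ee_rot": TCP orientation; "force": force on the tool from outside, world axes, zero at the start; "moment": the same for the moment, N m; "width": finger opening in m; "gripper_force": force on a finger pad.
Only numpy, scipy, OpenCV 4.12 (cv2) and the standard library are available. Lean on these libraries where they do the work, as an engineer would, in place of code of your own. Each camera call takes 0.05 s, during which the arm holds its last target. There are 200 camera calls.

## Working session

There is one attempt and no reset: what is moved stays moved. The work goes in short steps, Python scripts to look and compute and a shell command to move; the robot and the scene stay as the last step left them, time stands still between calls to the robot, and variables do not carry over. Pictures are saved under pics/ and viewed, at most 10 in all, crops included, and the job is handed in when it is done.

```bash
ls; mkdir -p pics
cat > h.py <<'E'
import numpy as np, cv2, json
from station import arm
from scipy.spatial.transform import Rotation as Ro
def cam(name):
    c=arm.get_calibration(name); K=np.array(c['mtx'])
    if 'mount' in c:
        s=arm.get_state(); M=np.array(c['mount']); R=Ro.from_euler('xyz',s['ee_rot']).as_matrix()
        Rc=R@M[:3,:3]; p=R@M[:3,3]+np.array(s['eef_pos'])
    else:
        Rc=np.array(c['R']).T; p=-Rc@np.array(c['t'])
    return K,Rc,p
def ray(C,u,v): 
    K,Rc,p=C; return p,Rc@np.linalg.solve(K,[u,v,1.])
def at_z(C,u,v,z):
    p,d=ray(C,u,v); return p+d*(z-p[2])/d[2]
def cloud(C,D):
    K,Rc,p=C; v,u=np.indices(D.shape); q=np.stack([(u-K[0,2])/K[0,0]*D,(v-K[1,2])/K[1,1]*D,D],-1)
    return q@Rc.T+p
def proj(C,X):
    K,Rc,p=C; q=K@(Rc.T@(np.array(X)-p)); return q[:2]/q[2]
E
python3 - <<'E'
from h import *
s=arm.get_state(); print(s, arm.hold_point_z)
for n in ('top','scene'):
    C=cam(n); im,D=arm.grab_frame(n); cv2.imwrite(f'pics/{n}0.png',im[:,:,::-1]); np.savez(f'{n}0.npz',im=im,D=D)
    P=cloud(C,D); print(n,C[2])
    for t in ('carrier_center','stage_base','channel_floor','stage_pointer','index_mark','knob_grip','tray','reagent','jar','slide_box'):
        for r in arm.trace(t,n)[:4]:
            m=r['mask']&(D>0); 
            print(t,round(r['score'],2),r['extent'],m.sum(),np.median(P[m],0).round(3), np.percentile(P[m],[3,97],axis=0).round(3).tolist() if m.any() else '')
E
```

```text
pics
{'t': 0.0, 'q': array([-8.24887222e-01,  3.59382202e-01,  1.10463573e-02, -2.93073606e-04,
       -1.22409372e+00, -2.88135492e-01]), 'qd': array([-0.00130333,  0.00055773, -0.00205382, -0.0004825 ,  0.00041687,
       -0.00055416]), 'joint_efforts': array([ 7.18160645e-04, -5.82719135e+01,  2.93056458e+01,  6.99729368e+00,
        6.92753209e-03, -1.71849083e-04]), 'eef_pos': array([ 0.29808187, -0.60507555,  0.22563056]), 'ee_rot': array([ 3.13994845e+00, -1.99997380e-04, -2.68391869e+00]), 'force': array([ 1.24146881, -0.46229244,  0.68067083]), 'moment': array([-0.00181908, -0.00276856, -0.00271807]), 'gripper_force': 0.0, 'width': 0.08748672251176082} 0.0188
top [ 0.45065063 -0.06550704  1.47512547]
carrier_center 0.89 [276.2, 238.5, 34.8, 33.1] 527 [0.348 0.013 0.008] [[0.304, -0.033, 0.002], [0.391, 0.058, 0.014]]
carrier_center 0.85 [358.4, 244.6, 54.2, 35.2] 1049 [ 0.325 -0.271  0.012] [[0.284, -0.347, 0.005], [0.368, -0.193, 0.017]]
carrier_center 0.8 [295.4, 173.3, 19.8, 39.7] 585 [ 0.533 -0.022  0.07 ] [[0.475, -0.042, 0.064], [0.586, -0.001, 0.075]]
carrier_center 0
[... 2354 characters left out ...]
5, 0.047, 0.048]]
knob_grip 0.58 [243.9, 193.2, 20.5, 20.7] 227 [ 0.53  -0.194  0.114] [[0.503, -0.211, 0.101], [0.543, -0.175, 0.136]]
tray 0.6 [383.2, 159.7, 69.0, 40.4] 1709 [0.434 0.323 0.005] [[0.336, 0.259, 0.001], [0.524, 0.379, 0.02]]
reagent 0.66 [462.6, 199.6, 28.8, 44.4] 961 [0.723 0.288 0.055] [[0.628, 0.274, -0.0], [0.738, 0.38, 0.109]]
jar 0.82 [144.0, 218.6, 26.8, 31.0] 695 [ 0.449 -0.408  0.039] [[0.413, -0.432, 0.005], [0.458, -0.384, 0.062]]
slide_box 0.85 [142.0, 269.9, 66.1, 57.7] 2447 [ 0.663 -0.396  0.035] [[0.599, -0.447, 0.001], [0.697, -0.344, 0.037]]
slide_box 0.16 [301.9, 191.7, 37.9, 31.3] 482 [ 0.537 -0.028  0.07 ] [[0.474, -0.047, 0.067], [0.588, -0.008, 0.072]]
```

Run:
```python
import cv2
a=cv2.imread('pics/top0.png')[110:290,150:450]; b=cv2.imread('pics/scene0.png')[150:340,130:500]
cv2.imwrite('pics/c1.png',cv2.resize(a,None,fx=2.6,fy=2.6,interpolation=2))
cv2.imwrite('pics/c2.png',cv2.resize(b,None,fx=2.1,fy=2.1,interpolation=2))
```

```text
(no output)
```

View pics/c1.png

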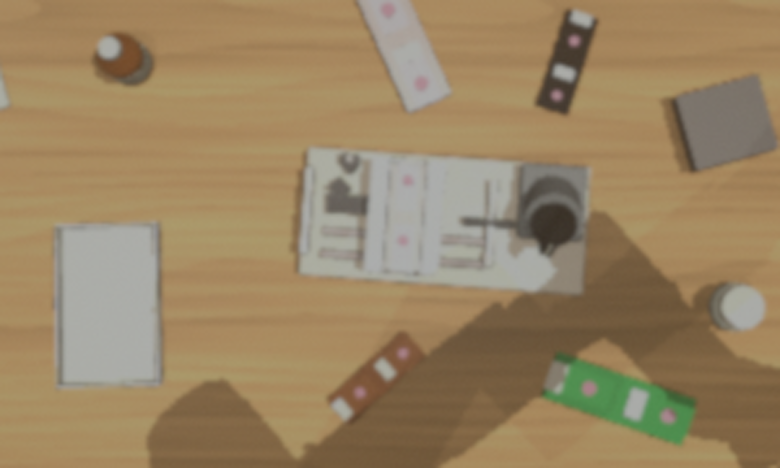

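View pics/c2.png

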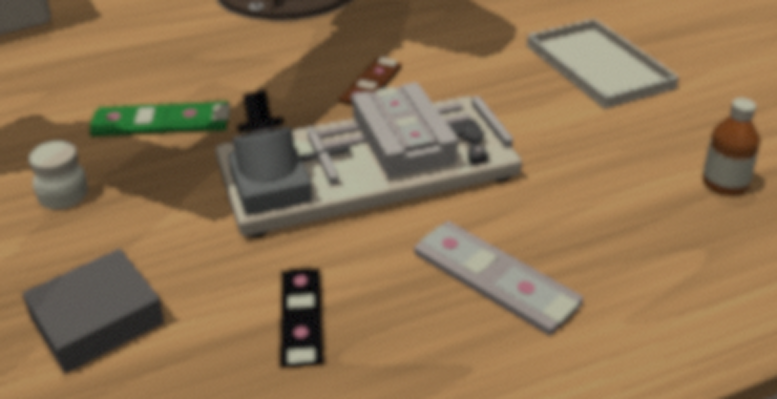

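The part meant is the carrier in the channel (top px ≈ 305,193). The other light-steel plate (top ≈ 305,125; scene ≈ 368,283) is longer, and the black, brown and green plates are excluded. I'll confirm this from close by with the wrist camera.

```bash
cat >> h.py <<'E'
def rows(pos,yaw,tilt0=True):
    """shift/turn in command units to go from the present pose to pos (world), yaw"""
    s=arm.get_state(); R=Ro.from_euler('xyz',s['ee_rot']).as_matrix()
    d=R.T@(np.array(pos)-s['eef_pos'])/0.025; dy=(yaw-s['ee_rot'][2]+np.pi)%(2*np.pi)-np.pi
    print('t',round(s['t'],2),'at',s['eef_pos'].round(4),'yaw',round(s['ee_rot'][2],4),'-> row',d.round(2),'turn',round(-np.degrees(dy)/5,2))
E
python3 - <<'E'
from h import *
print(np.array(arm.get_calibration('wrist')['mount']).round(3), np.array(arm.get_calibration('wrist')['mtx']).round(0))
for n in('top','scene'):
    z=np.load(n+'0.npz'); C=cam(n); P=cloud(C,z['D']).reshape(-1,3)
    for nm,(x0,x1,y0,y1,z0,z1) in dict(plate=(.42,.65,-.28,.12,.024,.036),carr=(.42,.65,-.09,.09,.065,.075),tray=(.3,.56,.22,.42,.016,.024),trayfloor=(.3,.56,.24,.4,.001,.008)).items():
        m=(P[:,0]>x0)&(P[:,0]<x1)&(P[:,1]>y0)&(P[:,1]<y1)&(P[:,2]>z0)&(P[:,2]<z1)
        print(n,nm,m.sum(),[np.round(v,4) for v in cv2.minAreaRect(P[m][:,:2].astype(np.float32))])
rows([.47,-.02,.27],-1.645)
E
```

```text
[[ 0.    -0.951 -0.309  0.085]
 [ 1.     0.    -0.     0.001]
 [ 0.    -0.309  0.951 -0.159]
 [ 0.     0.     0.     1.   ]] [[277.   0. 317.]
 [  0. 277. 196.]
 [  0.   0.   1.]]
top plate 2571 [array([ 0.5296, -0.0666]), array([0.3294, 0.15  ]), np.float64(86.0869)]
top carr 1100 [array([ 0.5328, -0.0216]), array([0.0841, 0.1298]), np.float64(85.8236)]
top tray 237 [array([0.431 , 0.3242]), array([0.19  , 0.1213]), np.float64(1.0527)]
top trayfloor 2249 [array([0.4296, 0.3199]), array([0.2563, 0.1598]), np.float64(0.0574)]
scene plate 2157 [array([ 0.5301, -0.0714]), array([0.3301, 0.1516]), np.float64(86.3655)]
scene carr 1071 [array([ 0.532 , -0.0261]), array([0.0855, 0.1337]), np.float64(86.2943)]
scene tray 270 [array([0.4298, 0.3199]), array([0.1935, 0.1257]), np.float64(1.3004)]
scene trayfloor 1203 [array([0.43, 0.32]), array([0.2594, 0.1588]), np.float64(0.0108)]
t 1.1 at [ 0.2983 -0.6055  0.2266] yaw -2.6838 -> row [-16.51  17.97  -1.74] turn -11.9
```

```bash
python3 -m crank '[[[-2,2,-1.7,-2],[-4,4,-1.7,-4],[-6,6,-1.7,-6],[-8,8,-1.7,-8],[-10,10,-1.7,-10],[-12,12,-1.7,-11.9],[-14,14,-1.7,-11.9],[-15.5,16,-1.7,-11.9],[-16.5,18,-1.7,-11.9],[-16.5,18,-1.7,-11.9],[-16.5,18,-1.7,-11.9],[-16.5,18,-1.7,-11.9]]]' 1 20
python3 - <<'E'
from h import *
C=cam('wrist'); im,D=arm.grab_frame('wrist'); cv2.imwrite('pics/w1.png',im[:,:,::-1]); np.savez('w1.npz',im=im,D=D)
P=cloud(C,D).reshape(-1,3)
for nm,(x0,x1,y0,y1,z0,z1) in dict(carr=(.42,.65,-.09,.09,.065,.075)).items():
    m=(P[:,0]>x0)&(P[:,0]<x1)&(P[:,1]>y0)&(P[:,1]<y1)&(P[:,2]>z0)&(P[:,2]<z1)
    print(nm,m.sum(),[np.round(v,4) for v in cv2.minAreaRect(P[m][:,:2].astype(np.float32))])
a=-.068;R=np.array([[np.cos(a),-np.sin(a)],[np.sin(a),np.cos(a)]])
for X in [(-60,0,70),(60,0,70),(-65,21,70)]:
    w=R@np.array(X[:2])/1e3+[.5324,-.024]; print(X,w.round(4),proj(C,[*w,X[2]/1e3]).round(0))
for X in [(-86,0),(-34,0)]: 
    w=R@np.array(X[:2])/1e3+[.5324,-.024]; rows([*w,.10],-1.639)
E
```

```text
t: 2.6
eef_pos: [0.4693, -0.0193, 0.2691]
ee_rot: [3.142, -0.0, -1.644]
force: [-0.1, 0.6, 0.6]
width: 0.0005
gripper_force: 0.0
carr 5984 [array([ 0.5309, -0.0219]), array([0.0843, 0.1298]), np.float64(86.0686)]
(-60, 0, 70) [ 0.4725 -0.0199] [314. 172.]
(60, 0, 70) [ 0.5923 -0.0281] [223. 173.]
(-65, 21, 70) [0.469  0.0014] [318. 187.]
t 2.65 at [ 0.4693 -0.0199  0.2691] yaw -1.6454 -> row [-0.    0.91  6.76] turn -0.07
t 2.65 at [ 0.4693 -0.0199  0.2691] yaw -1.6454 -> row [-0.02 -1.17  6.76] turn -0.07
```

View pics/w1.png

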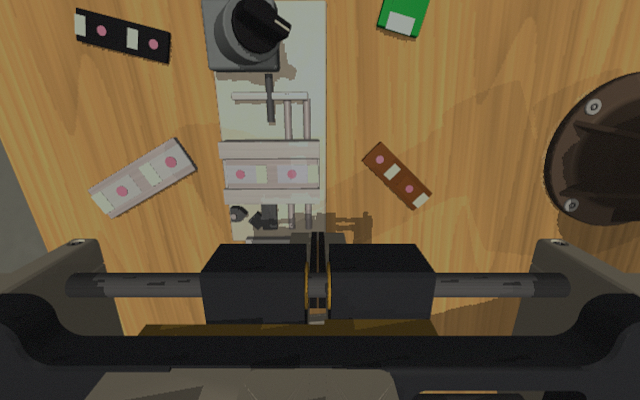

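Run:
```python
from h import *
z=np.load('w1.npz'); K=np.array(arm.get_calibration('wrist')['mtx']); M=np.array(arm.get_calibration('wrist')['mount'])
P=cloud((K,M[:3,:3],M[:3,3]),z['D']).reshape(-1,3)
for a in np.arange(-.06,.02,.01):
    m=(P[:,2]>a)&(P[:,2]<a+.01)&(abs(P[:,1])<.08)&(abs(P[:,0])<.05)
    if m.sum()>3: print(round(a,3),m.sum(),P[m].min(0).round(3),P[m].max(0).round(3))
C=cam('wrist'); Q=cloud(C,z['D']); G=z['im'].astype(int).sum(2)
# carrier near/far ends: sample colour along channel centre line
a=-.068
s=[]
for x in np.arange(-75,76,2.5):
    w=[.5320+np.cos(a)*x/1e3,-.0225+np.sin(a)*x/1e3,.068]; u,v=proj(C,w).round().astype(int); s.append((x,tuple(z['im'][v,u].tolist()),round(float(Q[v,u,2]),3)))
print(*[q for q in s if abs(q[0])>50],sep='\n')
rows([.532-.088*np.cos(a),-.0225-.088*np.sin(a),.066],-1.639)
```

```text
-0.06 41 [-0.012 -0.003 -0.054] [-0.001  0.005 -0.05 ]
-0.05 306 [-0.011 -0.003 -0.05 ] [ 0.011  0.005 -0.04 ]
-0.04 187 [ 0.008 -0.005 -0.04 ] [ 0.011  0.006 -0.03 ]
-0.03 173 [ 0.004 -0.007 -0.03 ] [ 0.011  0.013 -0.02 ]
-0.02 443 [ 0.003 -0.015 -0.02 ] [ 0.011  0.017 -0.01 ]
-0.01 194 [ 0.008 -0.015 -0.01 ] [ 0.011  0.017 -0.001]
(np.float64(-75.0), (119, 91, 57), 0.002)
(np.float64(-72.5), (155, 154, 132), 0.032)
(np.float64(-70.0), (156, 157, 135), 0.031)
(np.float64(-67.5), (159, 158, 134), 0.031)
(np.float64(-65.0), (120, 121, 110), 0.073)
(np.float64(-62.5), (157, 164, 144), 0.072)
(np.float64(-60.0), (156, 162, 143), 0.072)
(np.float64(-57.5), (155, 162, 142), 0.073)
(np.float64(-55.0), (153, 160, 141), 0.071)
(np.float64(-52.5), (154, 161, 140), 0.072)
(np.float64(52.5), (151, 150, 148), 0.071)
(np.float64(55.0), (150, 149, 147), 0.072)
(np.float64(57.5), (151, 153, 150), 0.072)
(np.float64(60.0), (152, 149, 142), 0.063)
(np.float64(62.5), (149, 118, 81), -0.0)
(np.float64(65.0), (159, 120, 69), 0.0)
(np.float64(67.5), (159, 120, 68), 0.002)
(np.float64(70.0), (148, 112, 63), 0.001)
(np.float64(72.5), (152, 114, 66), 0.003)
(np.float64(75.0), (158, 119, 68), 0.001)
t 2.65 at [ 0.4693 -0.0199  0.2691] yaw -1.6454 -> row [-0.06  1.01  8.12] turn -0.07
```

```bash
python3 -m crank '[[[-0.05,1.04,2,-0.1],[-0.05,1.04,4,-0.1],[-0.05,1.04,6,-0.1],[-0.05,1.04,7.2,-0.1],[-0.05,1.04,7.8,-0.1],[-0.05,1.04,8.13,-0.1],[-0.05,1.04,8.13,-0.1],[-0.05,1.04,8.13,-0.1]]]'
python3 - <<'E'
from h import *
C=cam('wrist'); im,D=arm.grab_frame('wrist'); cv2.imwrite('pics/w2.png',im[:,:,::-1])
a=-.068
rows([.532-.029*np.cos(a),-.0225-.029*np.sin(a),.0655],-1.639)
E
```

```text
t: 3.65
eef_pos: [0.4441, -0.0165, 0.0665]
ee_rot: [-3.14, 0.0, -1.637]
force: [-0.3, -0.7, 0.2]
width: 0.0003
gripper_force: 0.0
t 3.7 at [ 0.4442 -0.0163  0.0666] yaw -1.6369 -> row [ 0.01 -2.36  0.05] turn 0.02
```

View pics/w2.png

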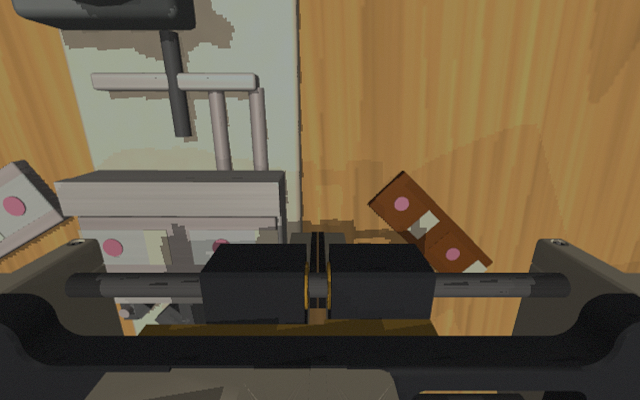

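```bash
python3 -m crank '[[[0.01,-0.2,0.05,0],[0.01,-0.5,0.05,0],[0.01,-0.8,0.05,0],[0.01,-1.1,0.05,0],[0.01,-1.4,0.05,0],[0.01,-1.65,0.05,0],[0.01,-1.9,0.05,0],[0.01,-1.95,0.05,0],[0.01,-1.95,0.05,0]]]'
python3 - <<'E'
from h import *
s=arm.get_state(); print(s['eef_pos'],s['force'])
C=cam('top'); im,D=arm.grab_frame('top'); np.savez('t2.npz',im=im,D=D)
P=cloud(C,D).reshape(-1,3)
a=-.068;R=np.array([[np.cos(a),-np.sin(a)],[np.sin(a),np.cos(a)]])
q=(P[:,:2]-[.532,-.0225])@R
m=(abs(q[:,1])<.015)&(P[:,2]>.06)&(P[:,2]<.078)&(q[:,0]>.03)
print('far end x',np.percentile(q[m][:,0],[97,100]),np.median(P[m][:,2]))
C=cam('scene'); im,D=arm.grab_frame('scene'); cv2.imwrite('pics/s2.png',cv2.resize(im[150:300,200:420,::-1],None,fx=3,fy=3))
P=cloud(C,D).reshape(-1,3);q=(P[:,:2]-[.532,-.0225])@R
m=(abs(q[:,1])<.015)&(P[:,2]>.06)&(P[:,2]<.078)&(q[:,0]>.03)
print('far end x',np.percentile(q[m][:,0],[97,100]))
E
```

```text
t: 4.82
eef_pos: [0.4921, -0.02, 0.0646]
ee_rot: [3.14, -0.0, -1.637]
force: [-4.1, -0.4, 5.5]
width: 0.0
gripper_force: 2.5
[ 0.49214618 -0.02002617  0.06459369] [-4.05621289 -0.37837442  5.45176683]
far end x [0.09557349 0.09616521] 0.07022584531377418
far end x [0.09599094 0.09855548]
```

```bash
python3 -m crank '[[[0,-0.15,-0.04,0],[0,-0.3,-0.04,0],[0,-0.42,-0.04,0],[0,-0.44,-0.04,0],[0,-0.44,-0.04,0]]]'
python3 - <<'E'
from h import *
s=arm.get_state(); print(s['eef_pos'],s['force'])
a=-.068;R=np.array([[np.cos(a),-np.sin(a)],[np.sin(a),np.cos(a)]])
for n in ('top','scene'):
    C=cam(n); im,D=arm.grab_frame(n); np.savez('t2.npz',im=im,D=D)
    P=cloud(C,D).reshape(-1,3); q=(P[:,:2]-[.532,-.0225])@R
    m=(P[:,2]>.058)&(P[:,2]<.078)&(q[:,0]>.07)&(q[:,0]<.13)&(abs(q[:,1])<.04)
    print('far end x',np.percentile(q[m][:,0],[97,100]),np.median(P[m][:,2]),np.percentile(q[m][:,1],[3,50,97]))
w=R@np.array([.089,0])+[.532,-.0225]
rows([*w,.25],-.068); rows([*w,.25],np.pi-.068)
E
```

```text
t: 5.55
eef_pos: [0.5033, -0.0205, 0.0655]
ee_rot: [-3.141, 0.0, -1.637]
force: [-0.3, 0.0, 0.9]
width: 0.0004
gripper_force: 0.4
[ 0.503313   -0.02050433  0.06552003] [-0.31435898  0.00267166  0.87869657]
far end x [0.10687966 0.10843423] 0.0710831597007745 [-0.01819495  0.00096467  0.01944317]
far end x [0.10762933 0.1082596 ] 0.07008939432525918 [-0.0235838  -0.00554957  0.01448891]
t 5.65 at [ 0.5033 -0.0205  0.0656] yaw -1.6366 -> row [ 0.01 -4.71 -7.38] turn -17.97
t 5.65 at [ 0.5033 -0.0205  0.0656] yaw -1.6366 -> row [ 0.01 -4.71 -7.38] turn 18.03
```

```bash
python3 -m crank '[[[0,0.1,-0.5,0],[0,0.1,-2,0],[0,0,-4,1],[0,-1,-5.5,3],[0,-2.5,-6,5],[0,-4,-6,7],[0,-4.7,-6,9],[0,-4.7,-6,11],[0,-4.7,-6,13],[0,-4.7,-6,15],[0,-4.7,-6,17],[0,-4.7,-6,18]]]'
python3 -m crank '[[[0,0,0,0],[0,0,0,0],[0,0,0,0],[0,0,0,0]]]' 0 30
python3 - <<'E'
from h import *
s=arm.get_state(); print(s['q'].round(2),s['width'])
a=-.068;R=np.array([[np.cos(a),-np.sin(a)],[np.sin(a),np.cos(a)]])
n='wrist'
C=cam(n); im,D=arm.grab_frame(n); cv2.imwrite('pics/w3.png',im[:,:,::-1]); np.savez('w3.npz',im=im,D=D)
P=cloud(C,D).reshape(-1,3); q=(P[:,:2]-[.532,-.0225])@R
m=(P[:,2]>.060)&(P[:,2]<.078)&(q[:,0]>.07)&(q[:,0]<.13)&(abs(q[:,1])<.04)
print('far end x',np.percentile(q[m][:,0],[3,97,100]),np.median(P[m][:,2]),np.percentile(q[m][:,1],[1,50,99]))
w=R@np.array([.089,0])+[.532,-.0225]
rows([*w,.063],np.pi-.068)
E
```

```text
t: 7.15
eef_pos: [0.6204, -0.0282, 0.2166]
ee_rot: [3.141, 0.001, 3.072]
force: [0.1, -0.1, -0.2]
width: 0.0009
gripper_force: 0.0
t: 7.65
eef_pos: [0.6204, -0.0282, 0.2156]
ee_rot: [-3.142, -0.0, 3.076]
force: [0.3, 0.7, -0.2]
width: 0.0347
gripper_force: 0.0
[ 0.27  0.28 -0.13 -0.   -1.16 -1.9 ] 0.03466962756118099
far end x [0.07070922 0.10591333 0.10745642] 0.07162314457843993 [-0.01898512  0.00043295  0.01986953]
t 7.7 at [ 0.6204 -0.0282  0.2156] yaw 3.0763 -> row [-0.02 -0.01  6.1 ] turn 0.03
```

View pics/w3.png

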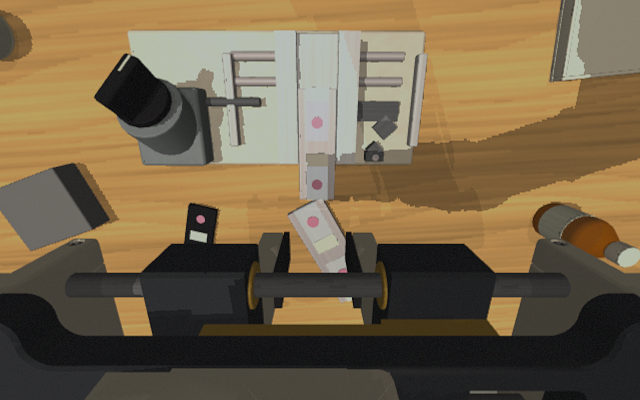

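```bash
python3 -m crank '[[[0,0,0.5,0],[0,0,1.5,0],[0,0,3,0],[0,0,4.5,0],[0,0,5.4,0],[0,0,5.9,0],[0,0,6.12,0],[0,0,6.12,0],[0,0,6.12,0]]]'
python3 -m crank '[[[0,0,0,0],[0,0,0,0],[0,0,0,0],[0,0,0,0],[0,0,0,0],[0,0,0,0]]]' 1 30
python3 - <<'E'
from h import *
rows([.4305+.041,.322,.15],np.pi-.068)
E
```

```text
t: 8.82
eef_pos: [0.6211, -0.0281, 0.0635]
ee_rot: [3.141, 0.002, 3.076]
force: [0.1, 1.1, 1.5]
width: 0.0875
gripper_force: 0.0
t: 9.57
eef_pos: [0.6205, -0.0282, 0.0625]
ee_rot: [3.142, -0.0, 3.076]
force: [-0.5, 0.8, 0.2]
width: 0.0399
gripper_force: 30.0
t 9.57 at [ 0.6205 -0.0282  0.0625] yaw 3.0758 -> row [ 6.87 13.59 -3.5 ] turn 0.03
```

```bash
python3 -m crank '[[[0,0,-0.2,0],[0,0,-0.7,0],[0,0,-1.5,0],[0,0,-2.5,0],[0,0.5,-3.2,0],[0.5,1.5,-3.5,0],[1,2.7,-3.5,0],[1.8,4,-3.5,0],[2.5,5.5,-3.5,0],[3.2,7,-3.5,-0.5],[4.2,8.5,-3.5,-1],[5,10,-3.5,-1]]]'
python3 -m crank '[[[0.7,1.3,0,0],[1.3,2.5,0,0],[1.7,3.3,0,0],[1.85,3.55,0,0],[1.85,3.6,0,0],[1.85,3.6,0,0]]]'
python3 - <<'E'
from h import *
s=arm.get_state(); print(s['q'].round(2),s['width'],s['gripper_force'])
C=cam('wrist'); im,D=arm.grab_frame('wrist'); cv2.imwrite('pics/w4.png',im[:,:,::-1])
P=cloud(C,D).reshape(-1,3)
m=(P[:,0]>.3)&(P[:,0]<.56)&(P[:,1]>.22)&(P[:,1]<.42)&(P[:,2]>.015)&(P[:,2]<.025)
print([np.round(v,4) for v in cv2.minAreaRect(P[m][:,:2].astype(np.float32))])
m=(P[:,0]>.3)&(P[:,0]<.5)&(P[:,1]>.24)&(P[:,1]<.4)&(P[:,2]>.13)&(P[:,2]<.18)
print('carrier?',m.sum(),P[m].min(0),P[m].max(0),[np.round(v,4) for v in cv2.minAreaRect(P[m][:,:2].astype(np.float32))])
A=np.c_[P[m][:,0],np.ones(m.sum())]; print('tilt',np.linalg.lstsq(A,P[m][:,2],rcond=None)[0])
rows([.4725,.323,.006],np.pi+.02)
E
```

```text
t: 11.08
eef_pos: [0.5111, 0.2313, 0.1507]
ee_rot: [3.141, 0.0, -3.119]
force: [0.1, 0.7, 0.4]
width: 0.0392
gripper_force: 30.0
t: 11.82
eef_pos: [0.4642, 0.318, 0.1501]
ee_rot: [-3.142, -0.0, -3.121]
force: [-0.6, 0.2, -0.7]
width: 0.0396
gripper_force: 30.0
[ 0.95  0.24 -0.34  0.   -0.99 -2.5 ] 0.03964141577559778 29.98260408639908
[array([0.4273, 0.3252]), array([0.1867, 0.1202]), np.float64(1.7338)]
carrier? 16026 [0.36042164 0.28273978 0.15108125] [0.47910075 0.35418826 0.17999722] [array([0.4197, 0.3183]), array([0.1186, 0.0715]), np.float64(0.2702)]
tilt [0.03081351 0.14695185]
t 11.88 at [0.4642 0.3179 0.1501] yaw -3.1209 -> row [-0.33  0.2   5.76] turn 0.01
```

View pics/w4.png

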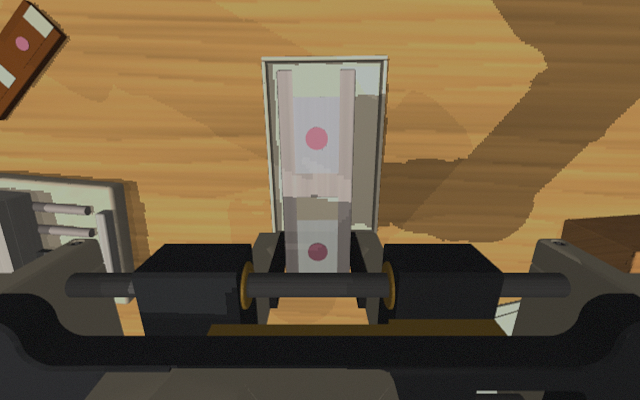

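```bash
python3 -m crank '[[[-0.1,0.1,0.7,0],[-0.3,0.2,2,0],[-0.3,0.2,3.5,0],[-0.3,0.2,4.5,0],[-0.3,0.2,5.1,0],[-0.3,0.2,5.4,0],[-0.3,0.2,5.55,0],[-0.3,0.2,5.65,0],[-0.3,0.2,5.72,0],[-0.3,0.2,5.74,0],[-0.3,0.2,5.74,0]]]'
```

```text
t: 13.25
eef_pos: [0.4714, 0.3237, 0.0068]
ee_rot: [3.141, 0.0, -3.12]
force: [0.5, -0.4, -1.2]
width: 0.0397
gripper_force: 30.0
```

```bash
python3 -m crank '[[[0,0,0.04,0],[0,0,0.06,0],[0,0,0.06,0]]]' - 8
python3 -m crank '[[[0,0,0,0],[0,0,0,0],[0,0,0,0],[0,0,0,0]]]' 0.4
python3 - <<'E'
from h import *
print(arm.get_state()['width'])
n='top'; C=cam(n); im,D=arm.grab_frame(n)
w=cam('wrist'); im,D=arm.grab_frame('wrist'); P=cloud(w,D).reshape(-1,3)
m=(P[:,0]>.35)&(P[:,0]<.46)&(abs(P[:,1]-.323)<.015)&(P[:,2]<.03)
A=np.c_[P[m][:,0]-.43,P[m][:,1]-.323,np.ones(m.sum())]; print(np.linalg.lstsq(A,P[m][:,2],rcond=None)[0])
E
```

```text
t: 13.62
eef_pos: [0.4714, 0.3236, 0.005]
ee_rot: [-3.142, -0.0, -3.12]
force: [-0.0, -0.9, -0.8]
width: 0.0399
gripper_force: 8.0
t: 14.12
eef_pos: [0.4714, 0.3236, 0.0051]
ee_rot: [3.142, 0.0, -3.12]
force: [-0.3, -0.4, -0.6]
width: 0.0525
gripper_force: 0.0
0.052501211517792946
[ 0.06652966 -0.00149613  0.01408493]
```

```bash
python3 -m crank '[[[0,0,-0.3,0],[0,0,-1,0],[0,0,-2.5,0],[0,0,-5,0],[0,0,-7,0],[0,0,-8,0],[0,0,-8,0]]]'
python3 - <<'E'
from h import *
w=cam('wrist'); im,D=arm.grab_frame('wrist'); P=cloud(w,D).reshape(-1,3)
m=(P[:,0]>.39)&(P[:,0]<.48)&(abs(P[:,1]-.323)<.013)&(P[:,2]<.03)
A=np.c_[P[m][:,0]-.43,P[m][:,1]-.323,np.ones(m.sum())]; print(m.sum(),np.linalg.lstsq(A,P[m][:,2],rcond=None)[0])
r=[r for r in arm.trace('carrier_center','wrist')]
for k in r[:3]:
    q=P[(k['mask']&(D>0)).ravel()]; print(k['score'],np.median(q,0),np.percentile(q,[2,98],axis=0).round(4).tolist())
# knob from stored views
for f,n in (('w3.npz',None),('top0.npz','top'),('scene0.npz','scene')):
    if n is None: continue
    z=np.load(f); Q=cloud(cam(n),z['D']).reshape(-1,3)
    m=(Q[:,0]>.44)&(Q[:,0]<.58)&(abs(Q[:,1]+.19)<.05)&(Q[:,2]>.085)
    print(n,m.sum(),np.percentile(Q[m],[1,50,99],axis=0).round(3).tolist())
rows([.50,-.19,.28],np.pi-.068)
E
```

```text
t: 15.1
eef_pos: [0.4722, 0.3245, 0.2083]
ee_rot: [3.138, 0.004, -3.12]
force: [-0.4, 0.2, -0.2]
width: 0.0527
gripper_force: 0.0
1476 [0.00102899 0.00624337 0.01377838]
0.83 [0.3444058  0.01641514 0.00966102] [[0.2996, -0.0344, 0.004], [0.3929, 0.0632, 0.0115]]
0.59 [0.4229475  0.32312506 0.01365345] [[0.3708, 0.3041, 0.012], [0.485, 0.3422, 0.0153]]
top 429 [[0.489, -0.217, 0.086], [0.529, -0.183, 0.104], [0.564, -0.155, 0.139]]
scene 567 [[0.497, -0.222, 0.085], [0.539, -0.195, 0.101], [0.564, -0.164, 0.137]]
t 15.2 at [0.4711 0.3234 0.2052] yaw -3.1203 -> row [ -0.72 -20.55  -3.  ] turn 1.02
```

```bash
python3 -m crank '[[[0,-1,-1.5,0],[0,-3,-3,0],[0,-5,-3,0],[-0.2,-7.5,-3,0],[-0.5,-10,-3,0],[-0.7,-12.5,-3,0],[-0.7,-15,-3,0.5],[-0.7,-17.3,-3,1],[-0.7,-19.2,-3,1],[-0.7,-20.4,-3,1],[-0.7,-20.5,-3,1],[-0.7,-20.5,-3,1]]]'
python3 - <<'E'
from h import *
C=cam('wrist'); im,D=arm.grab_frame('wrist'); cv2.imwrite('pics/w5.png',im[:,:,::-1]); np.savez('w5.npz',im=im,D=D,K=C[0],R=C[1],p=C[2])
print(arm.get_state()['q'].round(2))
P=cloud(C,D)
for t in ('knob_grip','index_mark','stage_pointer'):
    for r in arm.trace(t,'wrist')[:2]: print(t,r['score'],r['extent'],np.median(P[r['mask']&(D>0)],0))
E
```

```text
t: 16.7
eef_pos: [0.4994, -0.1884, 0.2791]
ee_rot: [3.141, -0.002, 3.075]
force: [-0.4, -0.2, -0.6]
width: 0.0524
gripper_force: 0.0
[ 0.01  0.09 -0.21 -0.   -1.26 -1.64]
knob_grip 0.98 [300.7, 167.7, 40.1, 48.6] [ 0.51413301 -0.18539646  0.11190034]
index_mark 0.64 [462.2, 208.9, 13.6, 15.9] [0.5918121  0.04059844 0.04523882]
stage_pointer 0.85 [395.9, 134.6, 97.8, 97.6] [ 0.53067759 -0.01891151  0.06431729]
```

View pics/w5.png

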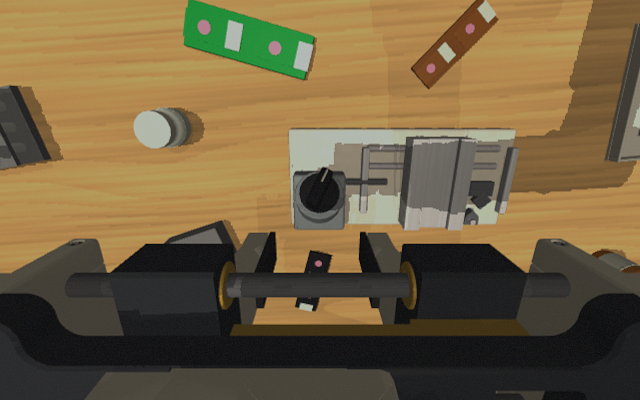

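```bash
cat >> h.py <<'E'
A=-.068; RS=np.array([[np.cos(A),-np.sin(A),0],[np.sin(A),np.cos(A),0],[0,0,1]]); S0=np.array([.532,-.0225,0])
KR=RS@Ro.from_euler('y',-30,degrees=True).as_matrix()   # knob frame, z outwards
def knob(P):
    Q=P.reshape(-1,3); s=(Q-S0)@RS
    m=(s[:,0]>-.1)&(s[:,0]<.06)&(s[:,1]>-.22)&(s[:,1]<-.11)&(s[:,2]>.085)
    k=(Q[m]-S0)@KR
    return k
def pointers(C,im):
    pass
E
python3 - <<'E'
from h import *
z=np.load('w5.npz'); P=cloud((z['K'],z['R'],z['p']),z['D']); k=knob(P)
h,e=np.histogram(k[:,2],np.arange(.06,.15,.003)); print([(round(b,3),int(c)) for b,c in zip(e,h)])
top=np.percentile(k[:,2],98)
m=k[:,2]>top-.006
r=cv2.minAreaRect(k[m][:,:2].astype(np.float32)); print(top,m.sum(),r)
c=np.array([*r[0],np.median(k[m][:,2])]); 
print('top centre world',S0+KR@c,'grip',S0+KR@(c-[0,0,.012]),'stage',(RS.T@(KR@(c-[0,0,.012]))))
b=z['im'][150:235,280:500,::-1]; cv2.imwrite('pics/w5c.png',cv2.resize(b,None,fx=3.6,fy=3.6,interpolation=2))
E
```

```text
[(np.float64(0.06), 6), (np.float64(0.063), 11), (np.float64(0.066), 14), (np.float64(0.069), 17), (np.float64(0.072), 198), (np.float64(0.075), 255), (np.float64(0.078), 0), (np.float64(0.081), 5), (np.float64(0.084), 19), (np.float64(0.087), 588), (np.float64(0.09), 125), (np.float64(0.093), 12), (np.float64(0.096), 6), (np.float64(0.099), 13), (np.float64(0.102), 11), (np.float64(0.105), 10), (np.float64(0.108), 10), (np.float64(0.111), 15), (np.float64(0.114), 13), (np.float64(0.117), 76), (np.float64(0.12), 429), (np.float64(0.123), 3), (np.float64(0.126), 0), (np.float64(0.129), 0), (np.float64(0.132), 0), (np.float64(0.135), 0), (np.float64(0.138), 0), (np.float64(0.141), 0), (np.float64(0.144), 0)]
0.3659012897723162 10195 ((0.15491053462028503, -0.16498777270317078), (0.006843518000096083, 0.10993565618991852), 0.26107603311538696)
top centre world [ 0.47349062 -0.18388518  0.39193487] grip [ 0.47947675 -0.18429286  0.38154256] stage [-0.04140842 -0.16498777  0.38154256]
```

View pics/w5c.png

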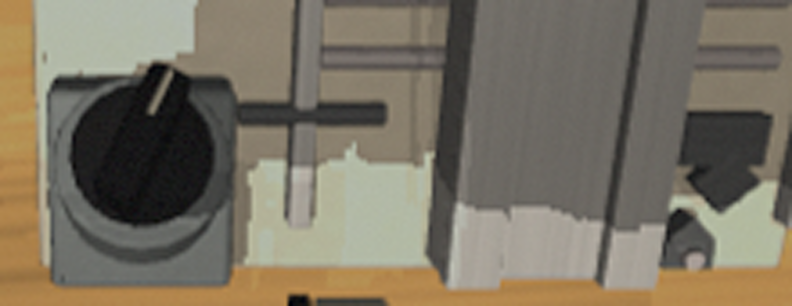

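Run:
```python
from h import *
z=np.load('w5.npz'); C=(z['K'],z['R'],z['p']); P=cloud(C,z['D']); k=knob(P); 
m=(k[:,2]>.116)&(k[:,2]<.126); kk=k[m]
r=cv2.minAreaRect(kk[:,:2].astype(np.float32)); print(m.sum(),r)
zt=np.median(kk[:,2]); c=np.array([*r[0],zt]); g=S0+KR@(c-[0,0,.012])
print('ztop',zt,'grip',g)
d=kk[:,:2]-kk[:,:2].mean(0); w,V=np.linalg.eigh(d.T@d); print('bar dir deg',np.degrees(np.arctan2(V[1,1],V[0,1])))
dk=k[(k[:,2]>.085)&(k[:,2]<.092)]; print('disc',cv2.minEnclosingCircle(dk[:,:2].astype(np.float32)))
for n,(u,v) in dict(ptr=(724,207),idx=(683,210)).items():
    w=at_z(C,280+u/3.6,150+v/3.6,.046); print(n,w,(w-S0)@RS)
```

```text
512 ((0.04907005652785301, -0.16486096382141113), (0.015064428560435772, 0.04756801575422287), 64.84335327148438)
ztop 0.12112841216004708 grip [ 0.50875769 -0.18615994  0.11904301]
bar dir deg 155.00714976300367
disc ((0.049092043191194534, -0.16473545134067535), 0.025974128395318985)
ptr [0.57591964 0.05473909 0.046     ] [0.03856992 0.08004482 0.046     ]
idx [0.5761347  0.03773516 0.046     ] [0.03993987 0.0630948  0.046     ]
```

Run:
```python
from h import *
rows([.5075,-.1861,.115],np.pi-.068-np.radians(22))
z=np.load('w1.npz')
for f in ('w5.npz',):
    z=np.load(f);P=cloud((z['K'],z['R'],z['p']),z['D']).reshape(-1,3);s=(P-S0)@RS
    m=(s[:,2]>.066)&(s[:,2]<.076)&(abs(s[:,0])<.06)&(abs(s[:,1])<.07); print('carriage y',np.percentile(s[m][:,1],[1,99]))
```

```text
t 16.9 at [ 0.5    -0.1876  0.28  ] yaw 3.0771 -> row [-0.3   0.08  6.6 ] turn 4.44
carriage y [-0.04197095  0.0418158 ]
```

```bash
python3 -m crank '[[[-0.3,0.08,1,2],[-0.3,0.08,2.5,4],[-0.3,0.08,4,4.4],[-0.3,0.08,5.3,4.4],[-0.3,0.08,6.1,4.4],[-0.3,0.08,6.5,4.4],[-0.3,0.08,6.6,4.4],[-0.3,0.08,6.6,4.4]]]'
python3 -m crank '[[[0,0,0,0],[0,0,0,0],[0,0,0,0],[0,0,0,0],[0,0,0,0]]]' 1 15
```

```text
t: 17.9
eef_pos: [0.508, -0.1868, 0.1158]
ee_rot: [3.141, 0.001, 2.692]
force: [0.1, -0.2, -0.8]
width: 0.0526
gripper_force: 0.0
t: 18.52
eef_pos: [0.5075, -0.187, 0.1152]
ee_rot: [-3.142, 0.0, 2.692]
force: [-0.4, -1.2, 1.2]
width: 0.017
gripper_force: 14.3
```

Gripped. Now I'll turn it anticlockwise (negative turn units) about 90° first.

```bash
python3 -m crank '[[[0,0,0,-1],[0,0,0,-3],[0,0,0,-5],[0,0,0,-7],[0,0,0,-9],[0,0,0,-11],[0,0,0,-13],[0,0,0,-15],[0,0,0,-17],[0,0,0,-18],[0,0,0,-18]]]'
python3 - <<'E'
from h import *
s=arm.get_state(); print(s['q'].round(2),s['force'],s['moment'],s['width'])
for n in ('top','scene'):
    C=cam(n); im,D=arm.grab_frame(n); P=cloud(C,D).reshape(-1,3);q=(P-S0)@RS
    m=(q[:,2]>.066)&(q[:,2]<.076)&(abs(q[:,0])<.06)&(abs(q[:,1])<.07); print('carriage y',np.percentile(q[m][:,1],[1,99]))
E
```

```text
t: 19.9
eef_pos: [0.5074, -0.1873, 0.1157]
ee_rot: [-3.141, -0.0, -2.019]
force: [-2.9, -0.1, 6.3]
width: 0.0203
gripper_force: 16.7
[ 0.01  0.24 -0.43  0.   -0.9  -0.46] [-2.85441354 -0.12024306  6.30152223] [-0.22047123  0.89439626 -0.12040025] 0.02026971136999866
carriage y [-0.02995914 -0.02995914]
carriage y [-0.05303462  0.03085551]
```

```bash
python3 -m crank '[[[0,0,0,-2],[0,0,0,-4],[0,0,0,-6],[0,0,0,-8],[0,0,0,-10],[0,0,0,-12],[0,0,0,-14],[0,0,0,-16],[0,0,0,-17],[0,0,0,-17]]]'
python3 - <<'E'
from h import *
s=arm.get_state(); print(s['q'].round(2),s['force'],s['moment'],s['width'])
C=cam('wrist'); print('idx in wrist',proj(C,S0+RS@[.04,.063,.046]))
ims=[]
for n in ('wrist','scene'):
    C=cam(n); im,D=arm.grab_frame(n); np.savez(n+'6.npz',im=im,D=D); P=cloud(C,D).reshape(-1,3);q=(P-S0)@RS
    m=(q[:,2]>.066)&(q[:,2]<.076)&(abs(q[:,0])<.06)&(abs(q[:,1])<.07); print('carriage y',np.percentile(q[m][:,1],[1,99]))
b=im[185:260,295:395,::-1]; cv2.imwrite('pics/s6.png',cv2.resize(b,None,fx=7,fy=7,interpolation=2))
E
```

```text
t: 21.25
eef_pos: [0.5072, -0.1872, 0.1161]
ee_rot: [3.141, -0.0, -0.536]
force: [-4.7, 0.9, 10.7]
width: 0.0174
gripper_force: 14.6
[ 0.01  0.24 -0.43  0.   -0.9   1.03] [-4.73865824  0.90688944 10.66671456] [ 0.25273374  1.74635909 -0.06907762] 0.01741572734134602
idx in wrist [ 74.48325848 260.89553305]
carriage y [-0.05928718  0.02450444]
carriage y [-0.06277175  0.02104761]
```

View pics/s6.png

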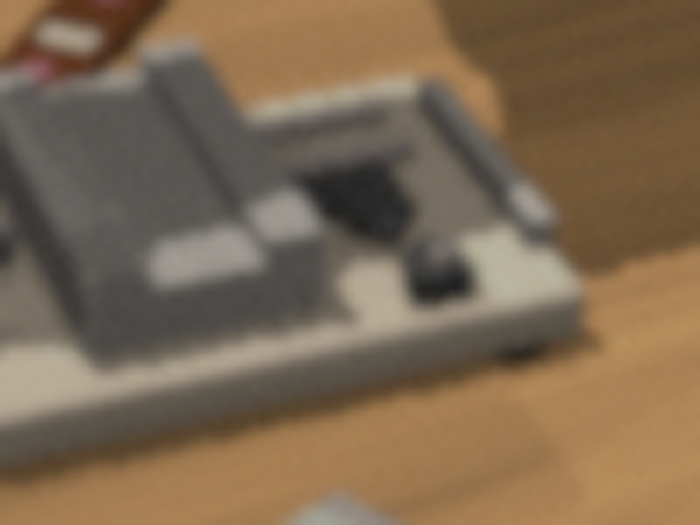

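```bash
python3 -m crank '[[[0,0,0,0],[0,0,0,0],[0,0,0,0],[0,0,0,0],[0,0,-0.5,0],[0,0,-1.5,0],[0,0,-2.4,0],[0,0,-2.4,0]]]' 0.35
python3 - <<'E'
from h import *
s=arm.get_state();print(s['width'],s['force'])
rows([.55,.04,.14],-.068)
E
```

```text
t: 22.35
eef_pos: [0.5089, -0.1871, 0.1778]
ee_rot: [-3.14, -0.004, -0.537]
force: [-0.1, 0.3, -0.5]
width: 0.0571
gripper_force: 0.0
0.05712203793062677 [-0.06033813  0.27650696 -0.53821656]
t 22.35 at [ 0.5089 -0.1871  0.1778] yaw -0.5367 -> row [-3.24 -8.64  1.51] turn -5.37
```

```bash
python3 -m crank '[[[-0.6,-2,0,0],[-1.4,-4,0,-1.5],[-2.2,-6,0,-3.4],[-2.9,-8,0.5,-5.4],[-3.24,-8.64,1.2,-5.4],[-3.24,-8.64,1.5,-5.4],[-3.24,-8.64,1.5,-5.4]]]'
python3 - <<'E'
from h import *
C=cam('wrist'); im,D=arm.grab_frame('wrist'); np.savez('w7.npz',im=im,D=D,K=C[0],R=C[1],p=C[2])
P=cloud(C,D); q=(P-S0)@RS
u,v=proj(C,S0+RS@[.04,.063,.046]); print(u,v)
u0,v0=int(u)-55,max(0,int(v)-50); print(u0,v0)
cv2.imwrite('pics/w7.png',cv2.resize(im[v0:v0+90,u0:u0+120,::-1],None,fx=6,fy=6,interpolation=2))
Q=q.reshape(-1,3); m=(abs(Q[:,2]-.047)<.006)&(Q[:,0]>-.02)&(Q[:,0]<.09)&(Q[:,1]>.02)&(Q[:,1]<.11)
for x in np.arange(-.01,.075,.003):
    k=m&(abs(Q[:,0]-x)<.0015)
    if k.sum()>2: print(round(x,3),k.sum(),Q[k][:,1].min().round(4),Q[k][:,1].max().round(4),np.median(Q[k][:,2]).round(4))
m=(Q[:,2]>.066)&(Q[:,2]<.076)&(abs(Q[:,0])<.06)&(abs(Q[:,1])<.07); print('carriage y',np.percentile(Q[m][:,1],[1,99]))
E
```

```text
t: 23.22
eef_pos: [0.5479, 0.0396, 0.137]
ee_rot: [3.141, 0.001, -0.066]
force: [-0.7, 0.3, 0.0]
width: 0.057
gripper_force: 0.0
317.75288202980613 168.7245724899676
262 118
-0.01 11 0.0247 0.1097 0.0445
-0.007 9 0.0248 0.1095 0.0455
-0.004 13 0.0247 0.1099 0.0453
-0.001 125 0.0248 0.1099 0.0472
0.002 166 0.0248 0.1099 0.0474
0.005 161 0.0248 0.1097 0.0475
0.008 164 0.0248 0.1099 0.0473
0.011 163 0.0249 0.1094 0.0475
0.014 168 0.0247 0.1095 0.0473
0.017 168 0.0247 0.1094 0.0474
0.02 165 0.0248 0.11 0.0466
0.023 82 0.0248 0.1099 0.0474
0.026 106 0.0248 0.1099 0.0473
0.029 102 0.0248 0.1097 0.0472
0.032 80 0.0249 0.1095 0.0471
0.035 60 0.0249 0.1093 0.0472
0.038 38 0.0248 0.1099 0.0469
0.041 18 0.0249 0.1099 0.0451
0.044 26 0.0247 0.1098 0.0448
0.047 42 0.0249 0.1099 0.0453
0.05 58 0.0247 0.0765 0.0454
0.053 79 0.0248 0.0783 0.0453
0.056 77 0.0248 0.0791 0.0456
0.059 81 0.0248 0.0791 0.0458
0.062 106 0.0209 0.079 0.0457
0.065 93 0.0201 0.079 0.0455
0.068 10 0.0592 0.0782 0.0423
carriage y [-0.05868431  0.0249387 ]
```

View pics/w7.png

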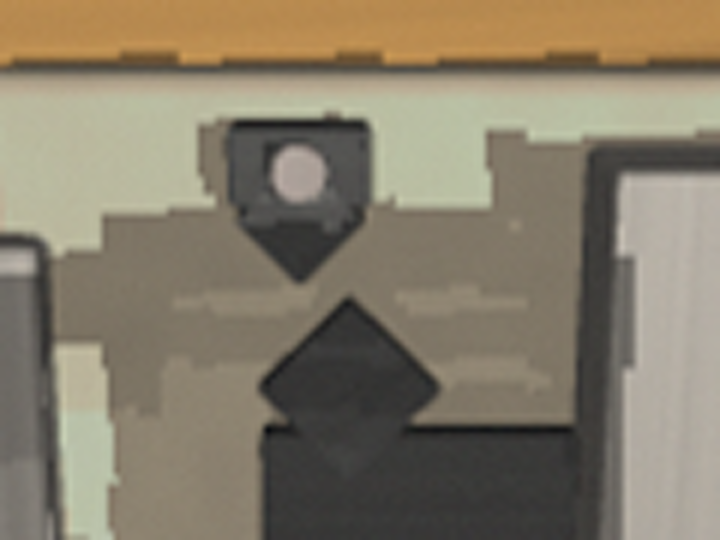

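Index tip is at (300,282) and the pointer tip at (348,298) in the crop, with image right being the stage's right. So the pointer is already past the index.

Run:
```python
from h import *
z=np.load('w7.npz'); C=(z['K'],z['R'],z['p'])
for n,(u,v) in dict(ptr=(348,298),idx=(300,282)).items():
    w=at_z(C,262+(u+.5)/6-.5,118+(v+.5)/6-.5,.046); print(n,((w-S0)@RS).round(4))
P=cloud(C,z['D']);k=knob(P)
rows([.5075,-.1865,.178],-.537)
```

```text
ptr [0.0414 0.0613 0.046 ]
idx [0.0439 0.0687 0.046 ]
t 23.27 at [0.5483 0.0394 0.1376] yaw -0.0664 -> row [-1.03  9.13 -1.61] turn 5.39
```

```bash
python3 -m crank '[[[0,1,-1,0],[-0.2,3,-1.6,1.5],[-0.4,5,-1.6,3],[-0.7,7,-1.6,5],[-1.03,9,-1.6,5.4],[-1.03,9.13,-1.6,5.4],[-1.03,9.13,-0.8,5.4],[-1.03,9.13,0.2,5.4],[-1.03,9.13,0.8,5.4],[-1.03,9.13,0.86,5.4],[-1.03,9.13,0.86,5.4]]]'
python3 -m crank '[[[0,0,0,0],[0,0,0,0],[0,0,0,0],[0,0,0,0],[0,0,0,0]]]' 1 15
```

```text
t: 24.65
eef_pos: [0.5083, -0.186, 0.1168]
ee_rot: [-3.141, -0.001, -0.537]
force: [1.0, 0.3, 0.9]
width: 0.0568
gripper_force: 0.0
t: 25.28
eef_pos: [0.5071, -0.1867, 0.1162]
ee_rot: [3.14, 0.0, -0.537]
force: [-2.5, -5.3, 1.0]
width: 0.0174
gripper_force: 14.3
```

```bash
python3 -m crank '[[[0,0,0,1],[0,0,0,3],[0,0,0,5],[0,0,0,7],[0,0,0,9],[0,0,0,11],[0,0,0,13],[0,0,0,15],[0,0,0,17],[0,0,0,18],[0,0,0,18]]]'
python3 - <<'E'
from h import *
s=arm.get_state(); print(s['q'].round(2),s['force'],s['moment'],s['width'])
C=cam('wrist'); im,D=arm.grab_frame('wrist');np.savez('w8.npz',im=im,D=D,K=C[0],R=C[1],p=C[2]);Q=((cloud(C,D)-S0)@RS).reshape(-1,3)
m=(Q[:,2]>.066)&(Q[:,2]<.076)&(abs(Q[:,0])<.06)&(abs(Q[:,1])<.07); print('carriage y',np.percentile(Q[m][:,1],[1,99]) if m.any() else 0)
C=cam('scene'); im,D=arm.grab_frame('scene');Q=((cloud(C,D)-S0)@RS).reshape(-1,3)
m=(Q[:,2]>.066)&(Q[:,2]<.076)&(abs(Q[:,0])<.06)&(abs(Q[:,1])<.07); print('carriage y scene',np.percentile(Q[m][:,1],[1,99]))
E
```

```text
t: 26.65
eef_pos: [0.5072, -0.1862, 0.1169]
ee_rot: [3.141, -0.001, -2.109]
force: [-4.6, 0.6, 8.3]
width: 0.0197
gripper_force: 15.0
[ 0.01  0.24 -0.43  0.   -0.9  -0.55] [-4.64699974  0.59054062  8.25604101] [0.07969799 1.61131602 0.10434571] 0.019656062743029938
carriage y 0
carriage y scene [-0.05640558  0.02759372]
```

```bash
python3 -m crank '[[[0,0,0,0.7],[0,0,0,1.5],[0,0,0,2.3],[0,0,0,2.3],[0,0,0,2.3]]]'
python3 -m crank '[[[0,0,0,0],[0,0,0,0],[0,0,0,0],[0,0,0,0],[0,0,-0.5,0],[0,0,-1.5,0],[0,0,-2.5,0],[0,0,-2.5,0]]]' 0.35
python3 - <<'E'
from h import *
rows([.602,.04,.14],np.pi-.068); rows([.548,.04,.14],-.068)
E
```

```text
t: 27.38
eef_pos: [0.5069, -0.1864, 0.1171]
ee_rot: [3.141, -0.001, -2.308]
force: [-5.6, 0.8, 12.2]
width: 0.0191
gripper_force: 14.9
t: 28.38
eef_pos: [0.5092, -0.1861, 0.1815]
ee_rot: [-3.138, 0.003, -2.308]
force: [-0.2, -0.3, 1.0]
width: 0.0568
gripper_force: 0.0
t 28.38 at [ 0.5092 -0.1861  0.1815] yaw -2.3081 -> row [-9.19  3.34  1.67] turn 10.33
t 28.38 at [ 0.5092 -0.1861  0.1815] yaw -2.3081 -> row [-7.73  4.94  1.66] turn -25.67
```

```bash
python3 -m crank '[[[-1.5,1,0,-2],[-3,2,0,-4],[-4.5,3,0,-6],[-6,4,0.3,-8],[-7.2,4.7,1,-10],[-7.73,4.94,1.6,-12],[-7.73,4.94,1.66,-14],[-7.73,4.94,1.66,-16],[-7.73,4.94,1.66,-18],[-7.73,4.94,1.66,-20],[-7.73,4.94,1.66,-22],[-7.73,4.94,1.66,-24]]]'
python3 -m crank '[[[0,0,0,-1.67],[0,0,0,-1.67],[0,0,0,-1.67]]]'
cat > meas.py <<'E'
from h import *
C=cam('wrist'); im,D=arm.grab_frame('wrist'); np.savez('w9.npz',im=im,D=D,K=C[0],R=C[1],p=C[2])
z=np.load('w7.npz'); C7=(z['K'],z['R'],z['p']); f=4
up=lambda a: cv2.resize(cv2.cvtColor(a,cv2.COLOR_RGB2GRAY),None,fx=f,fy=f,interpolation=cv2.INTER_CUBIC)
a,b=up(z['im']),up(im)
def find(u,v,box):
    l,t,r,bt=box; T=a[t*f:bt*f,l*f:r*f]; W=b[100*f:235*f,230*f:420*f]
    m=cv2.matchTemplate(W,T,cv2.TM_CCOEFF_NORMED); _,s,_,(x,y)=cv2.minMaxLoc(m)
    du,dv=x/f+230-l,y/f+100-t; w=(at_z(C,u+du,v+dv,.046)-S0)@RS; print(round(s,3),du,dv,w.round(4)); return w
pt=find(319.5,167.2,(304,164,337,190)); ix=find(311.5,164.6,(298,137,326,167))
print('pointer-index mm',((pt-ix)*1e3).round(2))
Q=((cloud(C,D)-S0)@RS).reshape(-1,3); m=(Q[:,2]>.066)&(Q[:,2]<.076)&(abs(Q[:,0])<.06)&(abs(Q[:,1])<.07); print('carriage y',np.percentile(Q[m][:,1],[1,99]), 'was -.0587 .0249')
E
python3 meas.py
```

```text
t: 29.88
eef_pos: [0.5461, 0.0401, 0.1369]
ee_rot: [3.141, 0.0, -0.209]
force: [0.4, 0.5, -0.5]
width: 0.0564
gripper_force: 0.0
t: 30.25
eef_pos: [0.5462, 0.0401, 0.137]
ee_rot: [3.142, 0.0, -0.072]
force: [-0.4, -0.7, 0.6]
width: 0.0567
gripper_force: 0.0
0.974 -7.75 -1.75 [0.0415 0.0688 0.046 ]
0.944 0.25 -1.5 [0.0437 0.0688 0.046 ]
pointer-index mm [-2.18  0.02  0.  ]
carriage y [-0.05084769  0.03267881] was -.0587 .0249
```

Run:
```python
from h import *
def bar(C,D,n):
    k=knob(cloud(C,D)); kk=k[(k[:,2]>.115)&(k[:,2]<.127)]
    if len(kk)<20: print(n,len(kk)); return
    d=kk[:,:2]-kk[:,:2].mean(0); w,V=np.linalg.eigh(d.T@d); r=cv2.minAreaRect(kk[:,:2].astype(np.float32)); print(n,len(kk),np.degrees(np.arctan2(V[1,1],V[0,1]))%180,r)
z=np.load('w9.npz'); bar((z['K'],z['R'],z['p']),z['D'],'wrist')
z=np.load('w7.npz'); bar((z['K'],z['R'],z['p']),z['D'],'wrist7')
for n in('top','scene'):
    im,D=arm.grab_frame(n); bar(cam(n),D,n)
    P=cloud(cam(n),D)
    for r in arm.trace('carrier_center',n):
        q=np.median(P[r['mask']&(D>0)],0)
        if q[1]>.2: print('carrier',q)
```

```text
wrist 351 32.091621768061515 ((0.057260554283857346, -0.15127766132354736), (0.01945831999182701, 0.012785844504833221), 52.76948928833008)
wrist7 119 156.28521510853014 ((0.05112968385219574, -0.15895947813987732), (0.0046418956480920315, 0.010486014187335968), 63.644615173339844)
top 84 53.1624101690925 ((0.049958713352680206, -0.16356194019317627), (0.048736363649368286, 0.015388548374176025), 52.94002914428711)
scene 52 54.03520272579603 ((0.052742891013622284, -0.17062443494796753), (0.04716625064611435, 0.01150309294462204), 54.64167404174805)
carrier [0.43342749 0.31469998 0.01146023]
```

```bash
python3 -c "
from station import arm
print(arm.job_done())"
```

```text
the job is handed in; nothing more can be done
None
```

The job is handed in at about 30 s of the 67 s: the carrier lies flat and released in the tray, and the stage was wound about 7 mm past the index, then finished clockwise to within about 0.5 mm of it. The knob's measured angle agrees with the slack being taken up, and the bottle, jar and slide box were not touched; the hand-in returned no verdict.

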